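Unload the specimen slide from a profile instrument

TASK

The measurement is finished: pull the specimen slide straight out of the guideway of the profile instrument by its upright bar, keeping it level and without forcing it, with the bushing left lying in its V. Then set it down gently, flat on the middle of the black granite plate, let go, and leave the other things on the bench where they are.

Things in the scene. Friction and masses are not known exactly. Their poses are not given: they have to be found in the camera images.
- profiler: Beige profile-measuring instrument, fixed, base 220 x 400 mm (x, y); origin at table height under the middle of the base; its -x side is the front and faces the robot. On its right half (y -100 mm) a steel guideway runs along x, open at the front; on its left half stand a column 380 mm high and the drive unit with a parked stylus (nearest point to the slide: x -33, y -31 mm, 240 mm up).
- guide_mouth (a point): Middle of the guideway floor at the front end of the channel, 145 mm above the table (the bare floor runs on 20 mm further forward); axes as the instrument's: the slide comes out along -x. The channel is 90 mm long, 69 mm wide, 9.5 mm high, under two keeper strips (tops 16.5 mm above the floor) with a 52 mm slot open between them: the slide has 1.5 mm of play and can only be drawn out level.
- slide: Loose aluminium specimen slide, plate 140 x 66 x 8 mm (x, y, z), about 0.36 kg plus the bushing; origin at the middle of its underside, x along its length, pointing into the guideway. It starts with its rear end (x +70 mm) 72 to 82 mm inside the mouth. Centre of mass with bushing about 38 mm behind the middle of the pull bar: grip firmly (30 N or more) or the rear droops.
- pull_bar (a point): Grip point in the upright dark steel pull bar near the slide's front end: slide x -45 mm, y 0, 45 mm above its underside, 13 mm below the bar's top; axes as the slide's. The bar is 14 mm thick (x) and 46 mm wide (y), and can be pinched front to back or across. The V rest begins 55 mm behind the bar's rear face.
- slide_tail (a point): Middle of the lower rear edge of the slide (slide x +70 mm): the slide is clear of the guideway when this is in front of the mouth.
- bushing: Loose ground steel bushing, 22 mm diameter, 44 mm long, 0.08 kg, lying across the slide in a steel V rest (slide x 17 to 55 mm, 24 mm high, groove along y); origin at its centre, axis along its y. In the V it is at slide x +36, y 0, 28.6 mm above the slide's underside. Not to be touched.
- granite: Black granite surface plate 250 x 200 x 50 mm (x, y, z), fixed, lying on the table to the right of the instrument (negative y); origin at the middle of its underside, top 50 mm above the table.
- cleaner: White bottle of cleaner, 54 mm diameter, 140 mm high, standing on the left of the bench; leave it alone.
- ring_gauge: Steel ring gauge, 80 mm diameter, 24 mm high, lying on the left of the bench; leave it alone.
- screwdriver: Screwdriver, 170 mm long, lying on the table between the robot and the instrument; leave it alone.
- mouse: Black computer mouse, 100 x 55 x 31 mm, on the left of the bench; leave it alone.
Mind the look-alikes: they are no part of the job. What is shaped like the slide but orange or yellow is not meant.

How it is judged:
By the outcome, as a careful person would: the job done as asked, in the order asked, and still so for the second after the job is handed in, with the robot touching nothing.
It also fails if it takes over 48 s, if anything falls off the work surface, if the arm or the gripper's body presses on something with over 40 N, if the wrist force passes 120 N, or if a joint passes its speed limit or range.

ROBOT

A 6-joint arm with a two-finger parallel gripper is mounted at the origin on the work surface. World frame = base frame: x ahead of the robot, y to its left, z up, the work surface at z = 0. Lengths are in m, angles in rad, forces in N, time in s.
With the tool pointing down it reaches from about 0.35 to 0.875 m from the base axis. Payload 4.2 kg.
Tool frame: the origin (TCP) lies between the finger pads; the fingertips stand 19 mm ahead of it and the grasp point (between the pads) is the TCP; z points along the fingers, y is the direction in which the jaws open and shut (so a half turn about z gives the same grasp; the last joint's range is limited). The gripper opens to 87 mm and grips with 3 to 60 N. Pads are 19 mm wide; open, the fingers measure 117 mm over their backs; the gripper's body (75 mm by 190 mm) begins 51 mm behind the grasp point.
Start: joints at [1.531, 0.385, 0.008, 0, -1.194, -0.259], TCP at [0.184, 0.597, 0.242] pointing down, gripper open.
Joint ranges: [-3.14, 3.14], [-1.21, 2.06], [-1.07, 1.41], [-3.16, 2.05], [-2.99, -0.16], [-3.1, 3.1]. Speed limits (rad/s): [2.79, 2.79, 3.14, 3.14, 3.14, 3.14].

INTERFACE

Orientations are given as a unit quaternion [x, y, z, w].
In Python, from station import bot gives the robot as it stands.
- The arm moves only by the shell command python3 -m inch 'ROWS' [FORCE]. ROWS is JSON, a list of rows, each an object of numbers: "grip": the finger opening in cm, from 0 to 8.7; "tx", "ty", "tz": the shift along the tool's x, y, z in cm; "rx", "ry", "rz": the turn, a rotation vector about the tool's x, y, z in rad. In form: [{"grip": .., "tx": .., "ty": .., "tz": .., "rx": .., "ry": .., "rz": ..}, ...]. A call has exactly 5 rows; each row shifts and turns the commanded pose from where the row before left it, along the tool's axes as they then stand; what a row does not reach is not made up. A row lasts 1/8 s, in which the tool goes at most 62.5 mm and 10.7 degrees, less where a joint would pass 70% of its speed; a pose out of reach is approached as far as the arm can. A call is refused whole if a number of a shift passes 6.25 or a number of a turn 0.188, either way. A call with a gripper value outside its range is refused whole. The fingers move at their own pace and stop on an object; FORCE is the grip in N (left out, the last holds). Time passes only in rows, so rows that do not move let the fingers close, or fill a call up. It gives the time, the measured TCP pose, the force and the opening at its end, in the units of the state.
- bot.read_state(): the state, without advancing time (a new reading comes with each control period).
- bot.snapshot(name): name is "side" or "top"; returns the picture (384x512x3 uint8, blue, green, red); there is no depth.
- bot.get_calibration(name): a dict with "vertical_fov" (degrees; the focal length in pixels is half the picture's height over the tangent of half this angle, whatever the lens; pixels are square), "cx", "cy" (the principal point, pixels), "extrinsics" (4x4, takes a point from world to camera coordinates). Camera axes: x right, y down, z forward; pixel columns grow to the right and rows downward; lengths in m; the calibration is good to about 2 mm. A picture is of the moment at which its call begins. get_calibration takes no time and is no camera call.
- bot.job_done(): hands the job in, once; it reports no verdict.
Trained networks look in the newest picture that a camera, given by its name, has taken for a name from the list of things; names that differ only in an ending like _2 or _b are one class to them, and where a whole thing is asked for, a point or a joint stands for the part that bears it (a point fixed in the world has none). Each returns a list of dicts, best first, with "conf" (0 to 1); they miss things now and then, are a little off and sometimes report something else, mostly with a low value. They report only what shows in the picture. A call takes as long as a camera call. They do not tell look-alikes from the thing itself.
- bot.look_for(camera, name): "centre" ([x, y, z] in m, in the coordinates of the camera as it stood for that picture, good to about 4 mm: the middle of the surface that is visible of it).
- bot.place_of(camera, name): "centre" ([x, y, z] in m, in the coordinates of the camera as it stood for that picture, good to about 4 mm: a listed point, or the origin of a listed thing).
The state is a dict: "clock": time; "qpos": joint angles; "qd": joint speeds; "tau": joint torques, N m; "position": TCP position; "eef_rot": TCP orientation; "contact_force": force on the tool from outside, world axes, zero at the start; "ft_torque": the same for the moment, N m; "finger_gap": opening from 0.0 (shut) to 1.0 (fully open).
Only numpy, scipy, OpenCV 4.12 (cv2) and the standard library are available. Lean on these libraries where they do the work, as an engineer would, in place of code of your own. Each camera call takes 0.05 s, during which the arm holds its last target.

## Working session

There is one attempt and no reset: what is moved stays moved. The work goes in short steps, Python scripts to look and compute and a shell command to move; the robot and the scene stay as the last step left them, time stands still between calls to the robot, and variables do not carry over. Pictures are saved under pics/ and viewed, and the job is handed in when it is done.

```bash
ls; mkdir -p pics; python3 - <<'E'
from station import bot
import cv2,numpy as np
s=bot.read_state();print({k:np.round(v,3).tolist() for k,v in s.items()})
for c in("side","top"):
    cv2.imwrite(f"pics/{c}0.png",bot.snapshot(c)); k=bot.get_calibration(c)
    print(c,{a:np.round(b,3).tolist() for a,b in k.items()})
    E=np.array(k["extrinsics"])
    for n in("profiler","guide_mouth","slide","pull_bar","slide_tail","bushing","granite"):
        for d in bot.place_of(c,n)[:3]:
            p=np.linalg.inv(E)@np.r_[d["centre"],1]; q=d["centre"]
            f=192/np.tan(np.radians(k["vertical_fov"]/2))
            print(n,round(d["conf"],2),np.round(p[:3],4),"px",round(k["cx"]+f*q[0]/q[2]),round(k["cy"]+f*q[1]/q[2]))
E
```

```text
pics
{'clock': 0.0, 'qpos': [1.531, 0.386, 0.007, -0.001, -1.194, -0.259], 'qd': [0.0, -0.0, 0.001, -0.001, 0.0, 0.001], 'tau': [-0.0, -39.067, 18.741, 4.22, 0.011, -0.0], 'position': [0.184, 0.597, 0.24], 'eef_rot': [0.989, -0.149, -0.0, 0.001], 'contact_force': [0.079, -0.516, 0.63], 'ft_torque': [-0.052, 0.048, 0.016], 'finger_gap': 1.001}
side {'vertical_fov': 45.219, 'cx': 251.07, 'cy': 190.579, 'extrinsics': [[-0.363, 0.932, 0.004, 0.099], [0.6, 0.237, -0.764, -0.192], [-0.713, -0.275, -0.645, 1.696], [0.0, 0.0, 0.0, 1.0]]}
profiler 0.95 [ 0.681   0.1276 -0.0023] px 240 288
profiler 0.39 [0.5813 0.0087 0.1885] px 210 196
guide_mouth 0.74 [0.6128 0.0114 0.148 ] px 207 216
slide 0.73 [ 0.7134 -0.2135  0.0029] px 118 259
slide 0.7 [0.6214 0.0104 0.144 ] px 205 220
slide 0.7 [ 0.3718 -0.0756  0.0017] px 217 194
pull_bar 0.97 [ 0.7478 -0.2288  0.0419] px 103 256
pull_bar 0.93 [ 0.3877 -0.0356  0.0443] px 226 190
pull_bar 0.81 [ 0.1848 -0.2457  0.0462] px 194 140
slide_tail 0.91 [0.6959 0.0286 0.1416] px 198 243
slide_tail 0.76 [ 0.3455 -0.1403  0.0056] px 202 184
slide_tail 0.66 [ 0
[... 431 characters left out ...]
e_mouth 0.85 [0.6168 0.0109 0.1456] px 273 138
slide 0.96 [0.6233 0.0161 0.1475] px 272 136
slide 0.84 [ 0.3719 -0.0753 -0.0021] px 299 229
slide 0.56 [ 0.2007 -0.2858 -0.0013] px 370 285
pull_bar 0.83 [ 0.3906 -0.0264  0.0454] px 285 222
pull_bar 0.73 [0.5766 0.004  0.1892] px 277 148
pull_bar 0.65 [ 0.1789 -0.2452  0.043 ] px 361 294
slide_tail 0.9 [0.6952 0.0205 0.1451] px 270 112
slide_tail 0.9 [ 3.469e-01 -1.382e-01  2.000e-04] px 320 237
slide_tail 0.79 [ 0.6424 -0.1881  0.002 ] px 333 144
bushing 0.71 [4.268e-01 6.560e-02 4.000e-04] px 254 211
bushing 0.55 [0.6588 0.0147 0.1746] px 273 121
granite 0.64 [ 0.4629 -0.2974 -0.0028] px 369 200
granite 0.55 [0.6169 0.0097 0.1446] px 274 138
```

View pics/side0.png

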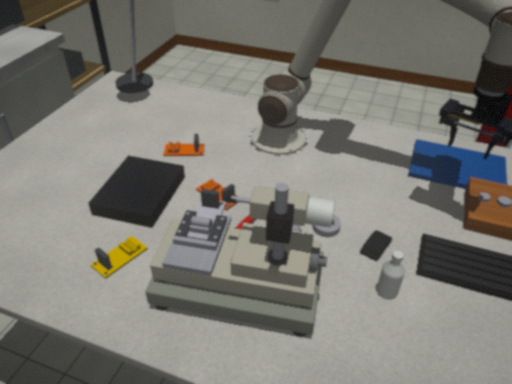

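View pics/top0.png

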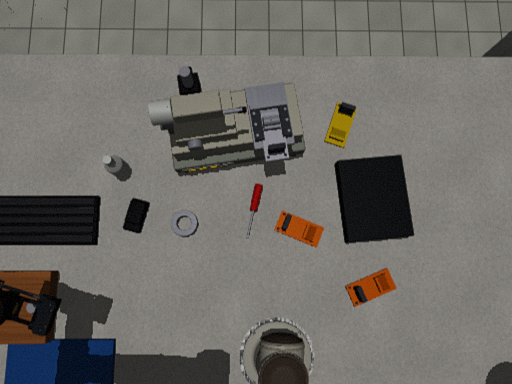

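```bash
python3 - <<'E'
import cv2,numpy as np
a=cv2.imread("pics/side0.png")[150:290,140:290];b=cv2.imread("pics/top0.png")[80:180,210:340]
a=cv2.resize(a,None,fx=4,fy=4,interpolation=2)[:560,:390+10];b=cv2.resize(b,None,fx=6,fy=6,interpolation=2)
cv2.imwrite("pics/side0c.png",cv2.resize(cv2.imread("pics/side0.png")[150:290,140:290],None,fx=4,fy=4,interpolation=2));cv2.imwrite("pics/top0c.png",cv2.resize(cv2.imread("pics/top0.png")[80:180,210:340],None,fx=6,fy=6,interpolation=2))
E
```

```text
(no output)
```

View pics/side0c.png

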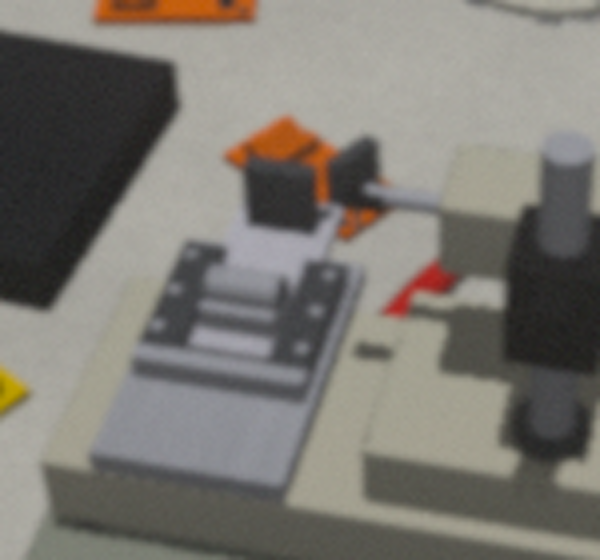

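View pics/top0c.png

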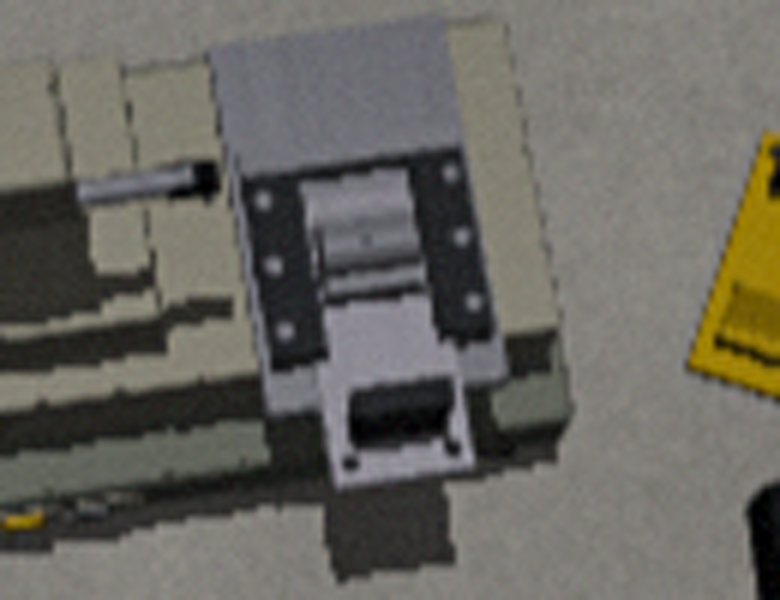

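In the side and top pictures the specimen slide is the aluminium one in the guideway, with its dark bar at about top (277,148) and side (208,198). These could be taken for it: the yellow one at top (340,125), the orange one at (299,229) and the orange one at (370,285). I choose the aluminium one in the guideway because it carries the bushing, and both crops confirm this. Next I refine its pose.

```bash
cat > h.py <<'E'
from station import bot
import cv2,numpy as np
def cal(c):
    k=bot.get_calibration(c); return np.array(k["extrinsics"]),192/np.tan(np.radians(k["vertical_fov"]/2)),k["cx"],k["cy"]
def proj(c,P):
    E,f,cx,cy=cal(c); q=(E[:3,:3]@np.atleast_2d(P).T).T+E[:3,3]
    return np.c_[cx+f*q[:,0]/q[:,2],cy+f*q[:,1]/q[:,2]]
def places(c,n):
    E=np.linalg.inv(cal(c)[0]); return [((E@np.r_[d["centre"],1])[:3],d["conf"]) for d in bot.place_of(c,n)]
def bp(c,uv,z):
    E,f,cx,cy=cal(c); Ei=np.linalg.inv(E); d=Ei[:3,:3]@np.array([(uv[0]-cx)/f,(uv[1]-cy)/f,1]); o=Ei[:3,3]
    return o+d*(z-o[2])/d[2]
E
python3 - <<'E'
from h import *
ref=dict(profiler=(.684,.127,0),guide_mouth=(.615,.011,.146),pull_bar=(.577,.004,.189),slide_tail=(.6955,.022,.144),bushing=(.6577,.017,.1735),granite=(.464,-.298,0),slide=(.622,.013,.146))
acc={n:[] for n in ref}
for i in range(3):
  for c in("side","top"):
    bot.snapshot(c)
    for n in ref:
        for p,_ in places(c,n):
            if np.linalg.norm(p-ref[n])<.02: acc[n].append(p)
for n in ref:
    a=np.array(acc[n]); print(n,len(a),np.round(a.mean(0),4),np.round(a.std(0),4)) if len(a) else print(n,0)
# keeper strip/plate edges, top crop px -> image
t=lambda x,y:((x+.5)/6+209.5,(y+.5)/6+79.5)
for nm,z,pts in(("guide left edge",.1615,[(238,180),(270,385)]),("right",.1615,[(462,160),(508,370)]),("slot L",.1615,[(303,185),(322,350)]),("granite",.05,0)):
    if pts:
        a,b=[bp("top",t(*p),z) for p in pts]
    else:
        C=[bp("top",p,.05) for p in((335,160),(402,154),(413,236),(345,242))]; print("granite c",np.mean(C,0)); a,b=C[0],C[3]
        print("sizes",np.linalg.norm(C[0]-C[1]),np.linalg.norm(C[0]-C[3]))
    d=a-b;print(nm,np.round(a,4),np.round(b,4),np.degrees(np.arctan2(d[1],d[0])))
print(bot.read_state()["clock"])
E
```

```text
profiler 6 [0.682  0.1247 0.001 ] [0.0034 0.0022 0.0007]
guide_mouth 6 [0.6134 0.011  0.1446] [0.0037 0.002  0.002 ]
pull_bar 6 [0.5788 0.0057 0.19  ] [0.0028 0.0019 0.0016]
slide_tail 6 [0.6935 0.0243 0.1416] [0.0007 0.0021 0.001 ]
bushing 6 [0.6569 0.019  0.1747] [0.0015 0.0011 0.0005]
granite 6 [ 0.4638 -0.2994 -0.0006] [0.0017 0.0026 0.0033]
slide 6 [0.6229 0.0143 0.1456] [0.0025 0.0026 0.0021]
guide left edge [0.6957 0.0792 0.1615] [0.5961 0.0646 0.1615] 8.361317033132032
right [ 0.706  -0.0262  0.1615] [ 0.6035 -0.0458  0.1615] 10.8192186734315
slot L [0.6934 0.0487 0.1615] [0.613  0.0404 0.1615] 5.909093927548283
granite c [ 0.4628074  -0.29589719  0.05      ]
sizes 0.2085965319813694 0.24963937858299043
granite [ 0.5782 -0.183   0.05  ] [ 0.3294 -0.2031  0.05  ] 4.6285519895797185
3.2
```

```bash
python3 - <<'E'
from h import *
from scipy.optimize import least_squares
M=dict(p=(.682,.1247,.001),m=(.6134,.011,.1446),b=(.5788,.0057,.19),t=(.6935,.0243,.1416),u=(.6569,.019,.1747),s=(.6229,.0143,.1456))
def f(v):
    x,y,th,sx,mx=v; R=np.array([[np.cos(th),-np.sin(th)],[np.sin(th),np.cos(th)]])
    W=lambda a,b: np.array([x,y])+R@[a,b]
    L=dict(p=W(0,0),m=W(mx,-.1),b=W(sx-.045,-.1),t=W(sx+.07,-.1),u=W(sx+.036,-.1),s=W(sx,-.1))
    return np.concatenate([L[k]-np.array(M[k])[:2] for k in M])
r=least_squares(f,[.68,.125,.16,-.08,-.09]);v=r.x;print(np.round(v,4),np.degrees(v[2]),np.round(r.fun*1000,1), "tail inside",v[3]+.07-v[4])
x,y,th,sx,mx=v
R=np.array([[np.cos(th),-np.sin(th)],[np.sin(th),np.cos(th)]])
def box(x0,x1,y0,y1,z0,z1): 
    P=[(a,b,c) for a in(x0,x1) for b in(y0,y1) for c in(z0,z1)]
    return np.array(P),[(i,i^k) for i in range(8) for k in(1,2,4) if i<i^k]
for c in("side","top"):
    im=bot.snapshot(c); 
    o=(140,150,150,140,4) if c=="side" else (210,80,130,100,6)
    big=cv2.resize(im[o[1]:o[1]+o[3],o[0]:o[0]+o[2]],None,fx=o[4],fy=o[4],interpolation=2)
    for B,col in((box(sx-.07,sx+.07,-.133,-.067,.145,.153),(0,255,0)),(box(sx-.052,sx-.038,-.123,-.077,.153,.203),(0,0,255)),(box(mx,mx+.09,-.126,-.074,.1615,.1615),(255,0,255)),(box(-.11,.11,-.2,.2,0,.0),(255,255,0))):
        P,Ed=B; Wd=np.c_[(R@P[:,:2].T).T+[x,y],P[:,2]]; q=((proj(c,Wd)-[o[0]-.5,o[1]-.5])*o[4]).astype(int)
        for i,j in Ed: cv2.line(big,tuple(map(int,q[i])),tuple(map(int,q[j])),col,1)
    cv2.imwrite(f"pics/ov_{c}.png",big)
E
```

```text
[ 0.682   0.1244  0.1643 -0.0764 -0.0863] 9.413736000626397 [ 0.  -0.3 -0.1  0.6 -0.2  0.2 -1.4  0.4  1.6  0.1  0.1 -1.1] tail inside 0.07983256335713271
```

View pics/ov_side.png

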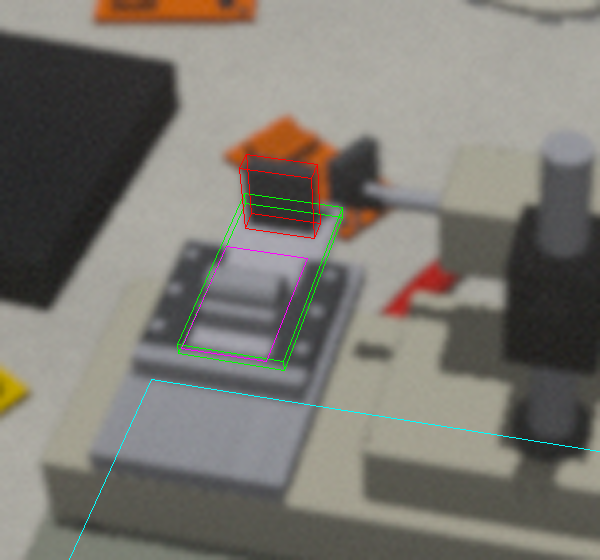

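View pics/ov_top.png

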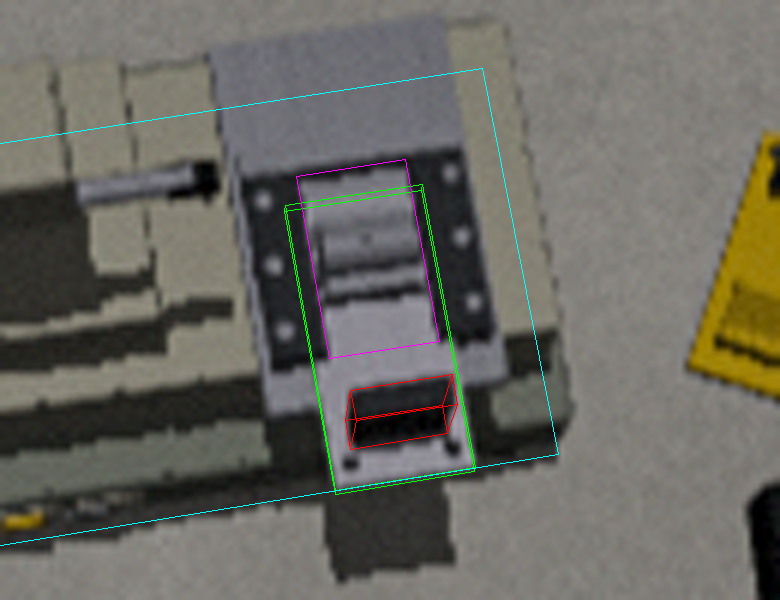

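The fit agrees with both pictures: guide yaw is about 9.4° and the grip point about (0.579, 0.006, 0.190). First move: turn the tool so the jaws lie along the slide, and rise.

```bash
python3 -m inch '[{"rz":0.185,"tz":-1.6,"grip":5},{"rz":0.185,"tz":-1.6,"grip":5},{"rz":0.185,"tz":-1.6,"grip":5},{"rz":0.185,"tz":-1.6,"grip":5},{"rz":0.185,"tz":-1.6,"grip":5}]' 50
cat >> h.py <<'E'
from scipy.spatial.transform import Rotation as Ro
def rel(target=None,yaw=9.4):
    s=bot.read_state(); R=Ro.from_quat(s["eef_rot"]).as_matrix()
    Y=np.radians(yaw+180); y=np.array([np.cos(Y),np.sin(Y),0]); z=np.array([0,0,-1.]); D=np.c_[np.cross(y,z),y,z]
    print("t",round(s["clock"],2),"pos",np.round(s["position"],4),"yawy",np.round(np.degrees(np.arctan2(R[1,1],R[0,1])),2),"turn",np.round(Ro.from_matrix(R.T@D).as_rotvec(),3),"F",np.round(s["contact_force"],1),"M",np.round(s["ft_torque"],2),"gap",np.round(s["finger_gap"]*8.7,2))
    if target is not None: print("tool shift cm",np.round(R.T@(np.array(target)-s["position"])*100,2), "in D axes",np.round(D.T@(np.array(target)-s["position"])*100,2))
E
python3 -c "
from h import *
rel((.42,.0,.32))"
```

```text
t 3.3 pos [0.1839 0.5973 0.2415] yawy -107.12 turn [-0.     0.     1.108] F [0.3 0.5 0.4] M [ 0.03  0.01 -0.05] gap 8.69
tool shift cm [40.14 50.14 -7.85] in D axes [ 62.78 -13.53  -7.85]invalid input
```

```bash
python3 -m inch '[{"grip":5,"tx":0,"ty":0,"tz":-1.6,"rx":0,"ry":0,"rz":0.185},{"grip":5,"tx":0,"ty":0,"tz":-1.6,"rx":0,"ry":0,"rz":0.185},{"grip":5,"tx":0,"ty":0,"tz":-1.6,"rx":0,"ry":0,"rz":0.185},{"grip":5,"tx":0,"ty":0,"tz":-1.6,"rx":0,"ry":0,"rz":0.185},{"grip":5,"tx":0,"ty":0,"tz":-1.6,"rx":0,"ry":0,"rz":0.185}]' 50
python3 -c "
from h import *
rel((.42,.0,.32))"
```

```text
clock: 3.92
position: [0.184, 0.5973, 0.3221]
eef_rot: [0.817, -0.577, -0.0, -0.0]
contact_force: [0.8, 0.4, 0.1]
finger_gap: 0.596
t 3.92 pos [0.184  0.5973 0.3221] yawy -160.47 turn [-0.     0.     0.177] F [0.8 0.4 0.1] M [ 0.09 -0.02  0.04] gap 5.18
tool shift cm [64.18 -2.28  0.21] in D axes [ 62.78 -13.53   0.21]
```

```bash
python3 -m inch '[{"grip":5,"tx":0,"ty":0,"tz":0,"rx":0,"ry":0,"rz":0.177},{"grip":5,"tx":6,"ty":-1.3,"tz":0,"rx":0,"ry":0,"rz":0},{"grip":5,"tx":6,"ty":-1.3,"tz":0,"rx":0,"ry":0,"rz":0},{"grip":5,"tx":6,"ty":-1.3,"tz":0,"rx":0,"ry":0,"rz":0},{"grip":5,"tx":6,"ty":-1.3,"tz":0,"rx":0,"ry":0,"rz":0}]' 50
python3 -m inch '[{"grip":5,"tx":6,"ty":-1.3,"tz":0,"rx":0,"ry":0,"rz":0},{"grip":5,"tx":6,"ty":-1.3,"tz":0,"rx":0,"ry":0,"rz":0},{"grip":5,"tx":6,"ty":-1.3,"tz":0,"rx":0,"ry":0,"rz":0},{"grip":5,"tx":6,"ty":-1.3,"tz":0,"rx":0,"ry":0,"rz":0},{"grip":5,"tx":6,"ty":-1.3,"tz":0,"rx":0,"ry":0,"rz":0}]' 50
python3 -c "
from h import *
rel((.5794,.0061,.29))"
```

```text
clock: 4.55
position: [0.2762, 0.3676, 0.3218]
eef_rot: [0.765, -0.644, -0.0, -0.0]
contact_force: [0.9, -0.3, 0.3]
finger_gap: 0.576
clock: 5.18
position: [0.3909, 0.083, 0.3222]
eef_rot: [0.765, -0.644, 0.0, -0.001]
contact_force: [0.3, 0.9, -0.3]
finger_gap: 0.576
t 5.17 pos [0.3909 0.083  0.3222] yawy -170.21 turn [-0.002  0.001  0.007] F [ 0.3  0.9 -0.3] M [ 0.09 -0.21  0.02] gap 5.02
tool shift cm [ 10.78 -17.26   3.24] in D axes [ 10.66 -17.34   3.22]
```

```bash
python3 -m inch '[{"grip":5,"tx":5.3,"ty":0,"tz":0,"rx":0,"ry":0,"rz":0},{"grip":5,"tx":5.2,"ty":-2,"tz":0,"rx":0,"ry":0,"rz":0},{"grip":5,"tx":0,"ty":-5.3,"tz":1,"rx":0,"ry":0,"rz":0},{"grip":5,"tx":0,"ty":-5,"tz":1,"rx":0,"ry":0,"rz":0},{"grip":5,"tx":0,"ty":-5,"tz":1,"rx":0,"ry":0,"rz":0}]' 50
python3 - <<'E'
from h import *
rel((.5794,.0061,.19))
im=bot.snapshot("side");cv2.imwrite("pics/s1.png",cv2.resize(im[60:260,110:310],None,fx=3,fy=3,interpolation=2))
im=bot.snapshot("top");cv2.imwrite("pics/t1.png",cv2.resize(im[60:200,200:340],None,fx=4,fy=4,interpolation=2))
rel((.5794,.0061,.19))
E
```

```text
clock: 5.8
position: [0.5805, 0.0103, 0.2913]
eef_rot: [0.764, -0.645, 0.0, -0.0]
contact_force: [-0.5, 0.4, 0.4]
finger_gap: 0.573
t 5.8 pos [0.5805 0.0103 0.2913] yawy -170.3 turn [-0.    -0.     0.005] F [-0.5  0.4  0.4] M [ 0.14 -0.05  0.06] gap 4.99
tool shift cm [ 0.4   0.19 10.13] in D axes [ 0.4   0.18 10.13]
t 5.9 pos [0.5818 0.0112 0.2876] yawy -170.29 turn [ 0.005 -0.     0.005] F [-1.1  0.2 -0.9] M [0.07 0.11 0.01] gap 4.99
tool shift cm [0.46 0.28 9.76] in D axes [0.47 0.32 9.76]
```

View pics/s1.png

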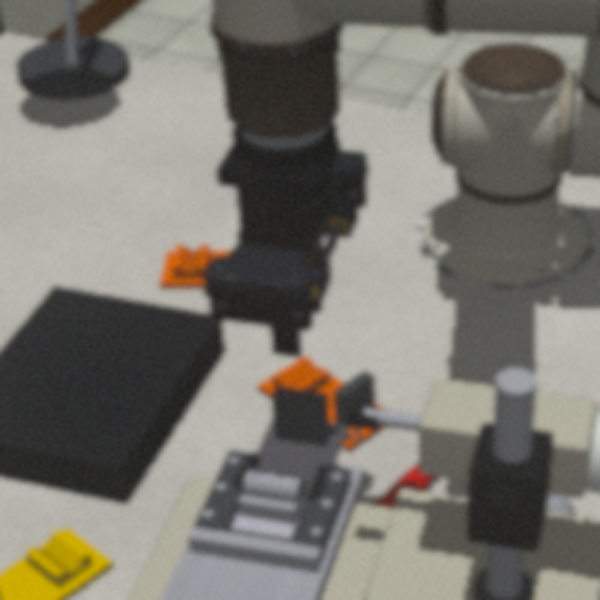

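View pics/t1.png

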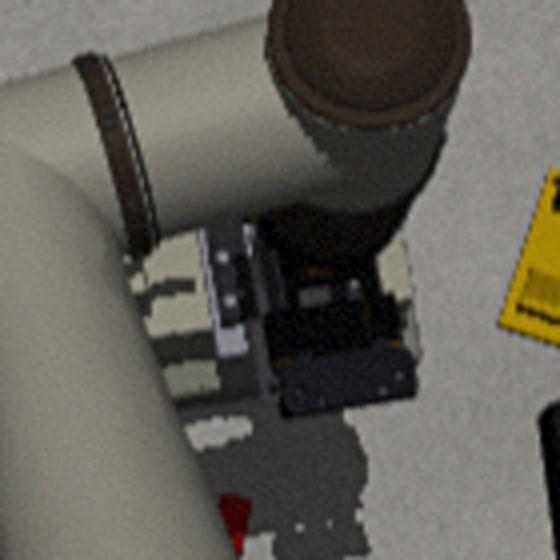

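The gripper stands over the bar, with its finger at side crop (285,340) and the bar at (300,410). Fit offset is about 4 mm. Now correcting it and going down.

```bash
python3 -m inch '[{"grip":5,"tx":0.4,"ty":0.25,"tz":1.5,"rx":0,"ry":0,"rz":0.005},{"grip":5,"tx":0,"ty":0,"tz":2,"rx":0,"ry":0,"rz":0},{"grip":5,"tx":0,"ty":0,"tz":1.5,"rx":0,"ry":0,"rz":0},{"grip":5,"tx":0,"ty":0,"tz":0.5,"rx":0,"ry":0,"rz":0},{"grip":5,"tx":0,"ty":0,"tz":0,"rx":0,"ry":0,"rz":0}]' 50
python3 - <<'E'
from h import *
rel((.5794,.0061,.19))
E
```

```text
clock: 6.52
position: [0.5769, 0.0062, 0.2369]
eef_rot: [0.763, -0.646, 0.0, -0.0]
contact_force: [-0.2, -0.3, 0.3]
finger_gap: 0.574
t 6.53 pos [0.5769 0.0062 0.2369] yawy -170.53 turn [-0.    -0.     0.001] F [-0.2 -0.3  0.3] M [ 0.06 -0.01  0.01] gap 5.0
tool shift cm [ 0.05 -0.24  4.69] in D axes [ 0.05 -0.25  4.69]
```

```bash
python3 -m inch '[{"grip":5,"tx":0.05,"ty":-0.25,"tz":1.5,"rx":0,"ry":0,"rz":0},{"grip":5,"tx":0,"ty":0,"tz":1.5,"rx":0,"ry":0,"rz":0},{"grip":5,"tx":0,"ty":0,"tz":1.2,"rx":0,"ry":0,"rz":0},{"grip":5,"tx":0,"ty":0,"tz":0.5,"rx":0,"ry":0,"rz":0},{"grip":5,"tx":0,"ty":0,"tz":0,"rx":0,"ry":0,"rz":0}]' 50
python3 - <<'E'
from h import *
im=bot.snapshot("side");cv2.imwrite("pics/s2.png",cv2.resize(im[120:260,140:290],None,fx=4,fy=4,interpolation=2))
rel((.5794,.0061,.19))
E
```

```text
clock: 7.15
position: [0.5796, 0.0061, 0.1891]
eef_rot: [0.763, -0.646, -0.0, 0.0]
contact_force: [0.5, -0.8, 0.9]
finger_gap: 0.575
t 7.2 pos [0.5799 0.0062 0.1896] yawy -170.54 turn [-0.    -0.     0.001] F [ 0.5 -0.1  0.7] M [ 0.07 -0.08  0.06] gap 5.01
tool shift cm [ 0.    0.05 -0.04] in D axes [ 0.    0.05 -0.04]
```

View pics/s2.png

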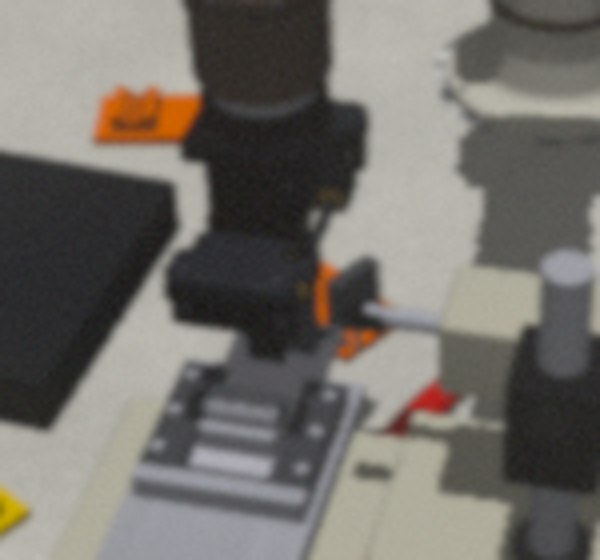

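The picture shows the rear finger at crop (265,335), behind the bar and clear of the bushing at (240,410). Now closing.

```bash
python3 -m inch '[{"grip":3,"tx":0,"ty":0,"tz":0,"rx":0,"ry":0,"rz":0},{"grip":2,"tx":0,"ty":0,"tz":0,"rx":0,"ry":0,"rz":0},{"grip":1.6,"tx":0,"ty":0,"tz":0,"rx":0,"ry":0,"rz":0},{"grip":1,"tx":0,"ty":0,"tz":0,"rx":0,"ry":0,"rz":0},{"grip":1,"tx":0,"ty":0,"tz":0,"rx":0,"ry":0,"rz":0}]' 50
python3 - <<'E'
from h import *
rel((.5794,.0061,.19))
E
```

```text
clock: 7.82
position: [0.5787, 0.0059, 0.1895]
eef_rot: [0.763, -0.647, -0.001, 0.001]
contact_force: [-2.8, 0.3, 1.7]
finger_gap: 0.157
t 7.83 pos [0.5787 0.0059 0.1895] yawy -170.57 turn [ 0.002 -0.     0.001] F [-2.8  0.3  1.7] M [-0.    0.9  -0.08] gap 1.37
tool shift cm [-0.01 -0.07 -0.05] in D axes [-0.01 -0.07 -0.05]
```

```bash
python3 -m inch '[{"grip":0,"tx":0,"ty":0,"tz":0,"rx":0,"ry":0,"rz":0},{"grip":0,"tx":0,"ty":0,"tz":-0.05,"rx":0,"ry":0,"rz":0},{"grip":0,"tx":0,"ty":0.2,"tz":0,"rx":0,"ry":0,"rz":0},{"grip":0,"tx":0,"ty":0.3,"tz":0,"rx":0,"ry":0,"rz":0},{"grip":0,"tx":0,"ty":0.3,"tz":0,"rx":0,"ry":0,"rz":0}]' 50
python3 - <<'E'
from h import *
rel((.5794,.0061,.19))
E
```

```text
clock: 8.45
position: [0.5715, 0.0051, 0.1896]
eef_rot: [0.763, -0.646, -0.0, 0.0]
contact_force: [0.5, 0.4, -4.0]
finger_gap: 0.155
t 8.45 pos [0.5715 0.0051 0.1896] yawy -170.54 turn [0.    0.    0.001] F [ 0.5  0.4 -4. ] M [ 0.04 -0.07 -0.01] gap 1.35
tool shift cm [ 0.03 -0.79 -0.04] in D axes [ 0.03 -0.79 -0.04]
```

```bash
python3 -m inch '[{"grip":0,"tx":0,"ty":0.4,"tz":0,"rx":0,"ry":0,"rz":0},{"grip":0,"tx":0,"ty":0.5,"tz":0,"rx":0,"ry":0,"rz":0},{"grip":0,"tx":0,"ty":0.5,"tz":0,"rx":0,"ry":0,"rz":0},{"grip":0,"tx":0,"ty":0.5,"tz":0,"rx":0,"ry":0,"rz":0},{"grip":0,"tx":0,"ty":0.4,"tz":0,"rx":0,"ry":0,"rz":0}]' 50
python3 - <<'E'
from h import *
rel((.5794,.0061,.19))
E
```

```text
clock: 9.07
position: [0.5486, 0.001, 0.19]
eef_rot: [0.763, -0.646, -0.0, 0.0]
contact_force: [0.4, 0.7, -4.3]
finger_gap: 0.161
t 9.07 pos [0.5486 0.001  0.19  ] yawy -170.55 turn [0.    0.    0.001] F [ 0.4  0.7 -4.3] M [ 0.05  0.15 -0.01] gap 1.4
tool shift cm [ 0.   -3.13  0.  ] in D axes [ 0.   -3.13  0.  ]
```

```bash
python3 -m inch '[{"grip":0,"tx":0,"ty":0.5,"tz":0,"rx":0,"ry":0,"rz":0},{"grip":0,"tx":0,"ty":0.5,"tz":0,"rx":0,"ry":0,"rz":0},{"grip":0,"tx":0,"ty":0.5,"tz":0,"rx":0,"ry":0,"rz":0},{"grip":0,"tx":0,"ty":0.5,"tz":0,"rx":0,"ry":0,"rz":0},{"grip":0,"tx":0,"ty":0.5,"tz":0,"rx":0,"ry":0,"rz":0}]' 50
python3 - <<'E'
from h import *
im=bot.snapshot("side");cv2.imwrite("pics/s3.png",cv2.resize(im[120:260,140:290],None,fx=4,fy=4,interpolation=2))
rel((.5794,.0061,.19))
E
```

```text
clock: 9.7
position: [0.5241, -0.003, 0.1901]
eef_rot: [0.763, -0.646, 0.0, -0.0]
contact_force: [0.4, 0.3, -4.3]
finger_gap: 0.155
t 9.75 pos [ 0.5233 -0.0032  0.19  ] yawy -170.56 turn [0.001 0.    0.001] F [-0.6 -0.3 -5.6] M [0.03 0.31 0.04] gap 1.38
tool shift cm [ 0.   -5.69 -0.01] in D axes [-0.   -5.69 -0.  ]
```

View pics/s3.png

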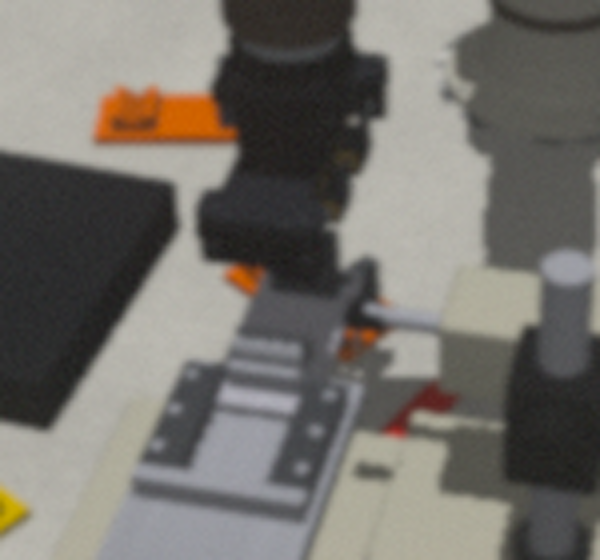

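The slide follows straight and level. The bushing is in its V at crop (270,350), and the weight is about 4.3 N with no drag.

```bash
python3 -m inch '[{"grip":0,"tx":0,"ty":0.5,"tz":0,"rx":0,"ry":0,"rz":0},{"grip":0,"tx":0,"ty":0.5,"tz":0,"rx":0,"ry":0,"rz":0},{"grip":0,"tx":0,"ty":0.5,"tz":0,"rx":0,"ry":0,"rz":0},{"grip":0,"tx":0,"ty":0.5,"tz":0,"rx":0,"ry":0,"rz":0},{"grip":0,"tx":0,"ty":0.6,"tz":0,"rx":0,"ry":0,"rz":0}]' 50
python3 -m inch '[{"grip":0,"tx":0,"ty":0.6,"tz":0,"rx":0,"ry":0,"rz":0},{"grip":0,"tx":0,"ty":0.7,"tz":0,"rx":0,"ry":0,"rz":0},{"grip":0,"tx":0,"ty":0.8,"tz":0,"rx":0,"ry":0,"rz":0},{"grip":0,"tx":0,"ty":0.8,"tz":0,"rx":0,"ry":0,"rz":0},{"grip":0,"tx":0,"ty":0.8,"tz":0,"rx":0,"ry":0,"rz":0}]' 50
python3 - <<'E'
from h import *
im=bot.snapshot("side");cv2.imwrite("pics/s4.png",cv2.resize(im[120:260,140:290],None,fx=4,fy=4,interpolation=2))
rel((.5794,.0061,.19))
E
```

```text
clock: 10.38
position: [0.4985, -0.0073, 0.1901]
eef_rot: [0.763, -0.646, 0.0, -0.0]
contact_force: [0.2, -0.9, -4.6]
finger_gap: 0.157
clock: 11.0
position: [0.4617, -0.0134, 0.1901]
eef_rot: [0.763, -0.646, 0.0, -0.0]
contact_force: [0.0, 0.2, -3.8]
finger_gap: 0.155
t 11.05 pos [ 0.4605 -0.0137  0.19  ] yawy -170.57 turn [0.001 0.    0.001] F [-1.9 -1.3 -5. ] M [0.08 0.41 0.05] gap 1.36
tool shift cm [ -0.   -12.06  -0.02] in D axes [-1.000e-02 -1.206e+01 -0.000e+00]
```

View pics/s4.png

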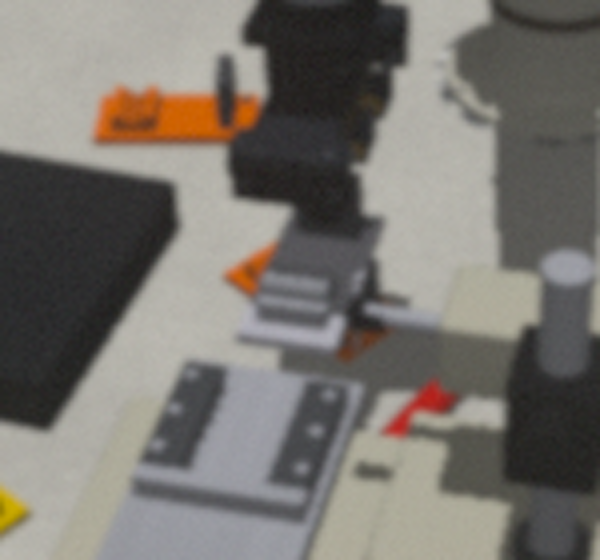

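The slide is clear of the guideway: its tail is at crop (290,335) and the bushing is seated. Now carrying it to the granite with gentle ramps.

```bash
python3 - <<'E'
from h import *
rel((.4186,-.3011,.19)); rel((.4186,-.3011,.19),4.6)
E
python3 -m inch '[{"grip":0,"tx":0.4,"ty":0.0,"tz":0,"rx":0,"ry":0,"rz":0},{"grip":0,"tx":0.8,"ty":0,"tz":0,"rx":0,"ry":0,"rz":0},{"grip":0,"tx":1.3,"ty":0,"tz":0,"rx":0,"ry":0,"rz":0},{"grip":0,"tx":1.7,"ty":0,"tz":0,"rx":0,"ry":0,"rz":0},{"grip":0,"tx":2,"ty":0,"tz":0,"rx":0,"ry":0,"rz":0}]' 50
python3 -m inch '[{"grip":0,"tx":2,"ty":0,"tz":0,"rx":0,"ry":0,"rz":0},{"grip":0,"tx":2,"ty":0,"tz":0,"rx":0,"ry":0,"rz":0},{"grip":0,"tx":2,"ty":0,"tz":0,"rx":0,"ry":0,"rz":0},{"grip":0,"tx":2,"ty":0,"tz":0,"rx":0,"ry":0,"rz":0},{"grip":0,"tx":2,"ty":0,"tz":0,"rx":0,"ry":0,"rz":0}]' 50
python3 - <<'E'
from h import *
rel((.4186,-.3011,.19)); rel((.4186,-.3011,.19),4.6)
E
```

```text
t 11.05 pos [ 0.4605 -0.0137  0.19  ] yawy -170.57 turn [0.001 0.    0.001] F [-1.9 -1.3 -5. ] M [0.08 0.41 0.05] gap 1.36
tool shift cm [27.67  8.84  0.  ] in D axes [27.67  8.82 -0.  ]
t 11.05 pos [ 0.4605 -0.0137  0.19  ] yawy -170.57 turn [0.001 0.    0.084] F [-1.9 -1.3 -5. ] M [0.08 0.41 0.05] gap 1.36
tool shift cm [27.67  8.84  0.  ] in D axes [28.31  6.48 -0.  ]
clock: 11.68
position: [0.4728, -0.0757, 0.1899]
eef_rot: [0.763, -0.646, 0.0, 0.0]
contact_force: [-0.5, 0.6, -3.9]
finger_gap: 0.159
clock: 12.3
position: [0.489, -0.1748, 0.1898]
eef_rot: [0.763, -0.647, -0.0, 0.0]
contact_force: [0.1, 0.3, -3.7]
finger_gap: 0.161
t 12.3 pos [ 0.489  -0.1748  0.1898] yawy -170.59 turn [ 0.001 -0.     0.   ] F [ 0.1  0.3 -3.7] M [-0.    0.13  0.04] gap 1.4
tool shift cm [11.31  9.01 -0.02] in D axes [11.31  9.   -0.02]
t 12.3 pos [ 0.489  -0.1748  0.1898] yawy -170.59 turn [ 0.001 -0.     0.084] F [ 0.1  0.3 -3.7] M [-0.    0.13  0.04] gap 1.4
tool shift cm [11.31  9.01 -0.02] in D axes [12.03  8.03 -0.02]
```

```bash
python3 -m inch '[{"grip":0,"tx":2,"ty":0.6,"tz":0,"rx":0,"ry":0,"rz":0},{"grip":0,"tx":2,"ty":1,"tz":0,"rx":0,"ry":0,"rz":0},{"grip":0,"tx":1.8,"ty":1.2,"tz":0,"rx":0,"ry":0,"rz":0},{"grip":0,"tx":1.5,"ty":1.3,"tz":0,"rx":0,"ry":0,"rz":0},{"grip":0,"tx":1.2,"ty":1.3,"tz":0,"rx":0,"ry":0,"rz":0}]' 50
python3 -m inch '[{"grip":0,"tx":1,"ty":1.2,"tz":0,"rx":0,"ry":0,"rz":0},{"grip":0,"tx":0.8,"ty":1,"tz":0,"rx":0,"ry":0,"rz":0},{"grip":0,"tx":0.5,"ty":0.7,"tz":0,"rx":0,"ry":0,"rz":0},{"grip":0,"tx":0.3,"ty":0.5,"tz":0,"rx":0,"ry":0,"rz":0},{"grip":0,"tx":0.2,"ty":0.2,"tz":0,"rx":0,"ry":0,"rz":0}]' 50
python3 -m inch '[{"grip":0,"tx":0,"ty":0,"tz":0.3,"rx":0,"ry":0,"rz":0.014},{"grip":0,"tx":0,"ty":0,"tz":0.7,"rx":0,"ry":0,"rz":0.028},{"grip":0,"tx":0,"ty":0,"tz":1,"rx":0,"ry":0,"rz":0.028},{"grip":0,"tx":0,"ty":0,"tz":1,"rx":0,"ry":0,"rz":0.014},{"grip":0,"tx":0,"ty":0,"tz":0.5,"rx":0,"ry":0,"rz":0}]' 50
python3 - <<'E'
from h import *
for c in("side","top"):
    im=bot.snapshot(c);cv2.imwrite(f"pics/{c}5.png",im)
    for n in("slide","slide_tail","bushing","granite","pull_bar"):
        print(c,n,[np.round(p,4).tolist() for p,_ in places(c,n) if p[1]<-.15 and .35<p[0]<.58])
rel((.4186,-.3011,.0945),4.6)
E
```

```text
clock: 12.92
position: [0.4488, -0.2671, 0.1898]
eef_rot: [0.763, -0.647, -0.0, 0.0]
contact_force: [-0.2, -0.2, -4.1]
finger_gap: 0.156
clock: 13.55
position: [0.4185, -0.2994, 0.1901]
eef_rot: [0.763, -0.646, 0.0, -0.0]
contact_force: [-0.6, -0.3, -4.2]
finger_gap: 0.155
clock: 14.18
position: [0.4182, -0.2991, 0.1539]
eef_rot: [0.735, -0.678, -0.001, 0.0]
contact_force: [-0.4, -0.4, -3.9]
finger_gap: 0.153
side slide [[0.4603, -0.2966, 0.1082]]
side slide_tail [[0.5366, -0.2851, 0.1068]]
side bushing [[0.4989, -0.2905, 0.1362]]
side granite [[0.4609, -0.2979, -0.0004]]
side pull_bar [[0.419, -0.2963, 0.1519]]
top slide []
top slide_tail []
top bushing []
top granite []
top pull_bar []
t 14.78 pos [ 0.4187 -0.2994  0.1552] yawy -175.36 turn [-0.    -0.     0.001] F [ 0.2 -1.  -4. ] M [ 0.08  0.14 -0.02] gap 1.35
tool shift cm [0.17 0.03 6.07] in D axes [0.17 0.03 6.07]
```

View pics/side5.png

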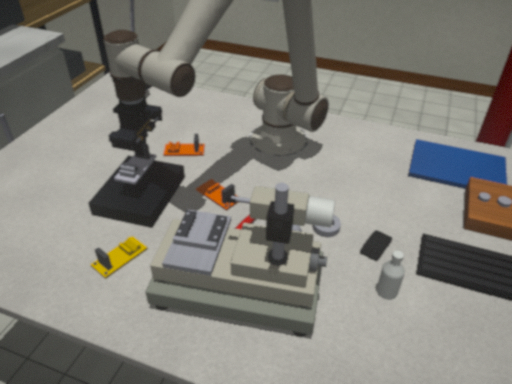

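View pics/top5.png

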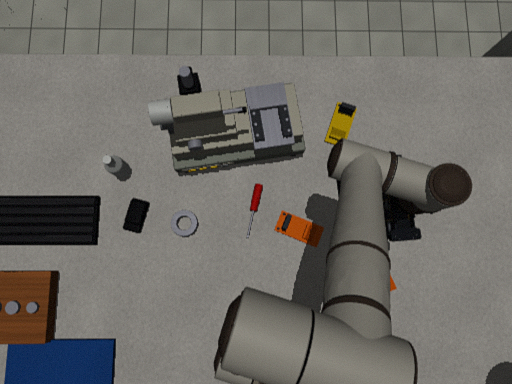

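The slide hangs over the granite, at side (130,170), with the bushing in place. Level and position agree to within about 3 mm. Lowering it now.

```bash
python3 -m inch '[{"grip":0,"tx":0.1,"ty":0,"tz":0.7,"rx":0,"ry":0,"rz":0},{"grip":0,"tx":0.07,"ty":0,"tz":1.3,"rx":0,"ry":0,"rz":0},{"grip":0,"tx":0,"ty":0,"tz":1.5,"rx":0,"ry":0,"rz":0},{"grip":0,"tx":0,"ty":0,"tz":1.2,"rx":0,"ry":0,"rz":0},{"grip":0,"tx":0,"ty":0,"tz":0.6,"rx":0,"ry":0,"rz":0}]' 50
python3 -m inch '[{"grip":0,"tx":0,"ty":0,"tz":0.2,"rx":0,"ry":0,"rz":0},{"grip":0,"tx":0,"ty":0,"tz":0.1,"rx":0,"ry":0,"rz":0},{"grip":0,"tx":0,"ty":0,"tz":0.1,"rx":0,"ry":0,"rz":0},{"grip":0,"tx":0,"ty":0,"tz":0.05,"rx":0,"ry":0,"rz":0},{"grip":0,"tx":0,"ty":0,"tz":0,"rx":0,"ry":0,"rz":0}]' 50
python3 - <<'E'
from h import *
rel((.4186,-.3011,.0945),4.6)
E
```

```text
clock: 15.4
position: [0.4183, -0.3009, 0.1007]
eef_rot: [0.735, -0.678, -0.001, 0.0]
contact_force: [0.1, 0.1, -4.9]
finger_gap: 0.159
clock: 16.02
position: [0.4189, -0.3011, 0.0977]
eef_rot: [0.735, -0.678, 0.0, -0.0]
contact_force: [0.4, -0.5, -4.2]
finger_gap: 0.155
t 16.02 pos [ 0.4189 -0.3011  0.0977] yawy -175.36 turn [-0.    -0.     0.001] F [ 0.4 -0.5 -4.2] M [ 0.08  0.12 -0.05] gap 1.35
tool shift cm [-0.    0.03  0.32] in D axes [-0.    0.03  0.32]
```

```bash
python3 -m inch '[{"grip":0,"tx":0,"ty":0,"tz":0.05,"rx":0,"ry":0,"rz":0},{"grip":0,"tx":0,"ty":0,"tz":0.05,"rx":0,"ry":0,"rz":0},{"grip":0,"tx":0,"ty":0,"tz":0.05,"rx":0,"ry":0,"rz":0},{"grip":0,"tx":0,"ty":0,"tz":0.05,"rx":0,"ry":0,"rz":0},{"grip":0,"tx":0,"ty":0,"tz":0,"rx":0,"ry":0,"rz":0}]' 50
python3 - <<'E'
from h import *
rel((.4186,-.3011,.0945),4.6)
E
```

```text
clock: 16.65
position: [0.4188, -0.3011, 0.0955]
eef_rot: [0.735, -0.678, -0.0, 0.0]
contact_force: [0.3, 0.5, -4.7]
finger_gap: 0.158
t 16.65 pos [ 0.4188 -0.3011  0.0955] yawy -175.36 turn [0.    0.    0.001] F [ 0.3  0.5 -4.7] M [ 0.05  0.05 -0.02] gap 1.37
tool shift cm [0.   0.02 0.1 ] in D axes [0.   0.02 0.1 ]
```

```bash
python3 -m inch '[{"grip":0,"tx":0,"ty":0,"tz":0.03,"rx":0,"ry":0,"rz":0},{"grip":0,"tx":0,"ty":0,"tz":0.03,"rx":0,"ry":0,"rz":0},{"grip":0,"tx":0,"ty":0,"tz":0.03,"rx":0,"ry":0,"rz":0},{"grip":0,"tx":0,"ty":0,"tz":0.0,"rx":0,"ry":0,"rz":0},{"grip":0,"tx":0,"ty":0,"tz":0,"rx":0,"ry":0,"rz":0}]' 50
python3 - <<'E'
from h import *
rel((.4186,-.3011,.0945),4.6)
E
```

```text
clock: 17.27
position: [0.4188, -0.3011, 0.0947]
eef_rot: [0.735, -0.678, 0.0, -0.0]
contact_force: [0.5, 0.4, -4.0]
finger_gap: 0.155
t 17.27 pos [ 0.4188 -0.3011  0.0947] yawy -175.36 turn [-0.    -0.     0.001] F [ 0.5  0.4 -4. ] M [0.04 0.17 0.04] gap 1.35
tool shift cm [0.   0.02 0.02] in D axes [0.   0.02 0.02]
```

```bash
python3 -m inch '[{"grip":0,"tx":0,"ty":0,"tz":0.02,"rx":0,"ry":0,"rz":0},{"grip":0,"tx":0,"ty":0,"tz":0.02,"rx":0,"ry":0,"rz":0},{"grip":0,"tx":0,"ty":0,"tz":0.02,"rx":0,"ry":0,"rz":0},{"grip":0,"tx":0,"ty":0,"tz":0.02,"rx":0,"ry":0,"rz":0},{"grip":0,"tx":0,"ty":0,"tz":0,"rx":0,"ry":0,"rz":0}]' 50
python3 - <<'E'
from h import *
rel((.4186,-.3011,.0945),4.6)
E
```

```text
clock: 17.9
position: [0.4188, -0.3011, 0.0945]
eef_rot: [0.735, -0.678, 0.0, 0.0]
contact_force: [-2.1, 3.3, 4.4]
finger_gap: 0.158
t 17.9 pos [ 0.4188 -0.3011  0.0945] yawy -175.34 turn [-0.    -0.     0.001] F [-2.1  3.3  4.4] M [0.89 0.82 0.01] gap 1.37
tool shift cm [-0.    0.02  0.  ] in D axes [-0.    0.02  0.  ]
```

Contact at the expected height: TCP z is 0.0945 and the support force about 8 N. Easing off slightly, then opening slowly.

```bash
python3 -m inch '[{"grip":0,"tx":0,"ty":0,"tz":-0.02,"rx":0,"ry":0,"rz":0},{"grip":0,"tx":0,"ty":0,"tz":0,"rx":0,"ry":0,"rz":0},{"grip":0,"tx":0,"ty":0,"tz":0,"rx":0,"ry":0,"rz":0},{"grip":0,"tx":0,"ty":0,"tz":0.0,"rx":0,"ry":0,"rz":0},{"grip":0,"tx":0,"ty":0,"tz":0,"rx":0,"ry":0,"rz":0}]' 12
python3 -m inch '[{"grip":1.5,"tx":0,"ty":0,"tz":0,"rx":0,"ry":0,"rz":0},{"grip":2,"tx":0,"ty":0,"tz":0,"rx":0,"ry":0,"rz":0},{"grip":3,"tx":0,"ty":0,"tz":0,"rx":0,"ry":0,"rz":0},{"grip":4,"tx":0,"ty":0,"tz":0,"rx":0,"ry":0,"rz":0},{"grip":5,"tx":0,"ty":0,"tz":0,"rx":0,"ry":0,"rz":0}]' 12
python3 - <<'E'
from h import *
im=bot.snapshot("side");cv2.imwrite("pics/s6.png",cv2.resize(im[80:230,70:220],None,fx=4,fy=4,interpolation=2))
rel()
E
```

```text
clock: 18.52
position: [0.4189, -0.3012, 0.0945]
eef_rot: [0.735, -0.678, 0.0, -0.0]
contact_force: [-3.0, 2.7, 4.9]
finger_gap: 0.161
clock: 19.15
position: [0.4189, -0.3011, 0.094]
eef_rot: [0.735, -0.678, 0.0, -0.0]
contact_force: [0.1, -0.0, 0.2]
finger_gap: 0.482
t 19.2 pos [ 0.4189 -0.3011  0.094 ] yawy -175.36 turn [-0.    -0.    -0.083] F [ 0.  -0.5  0. ] M [ 0.1  -0.04 -0.05] gap 4.52
```

View pics/s6.png

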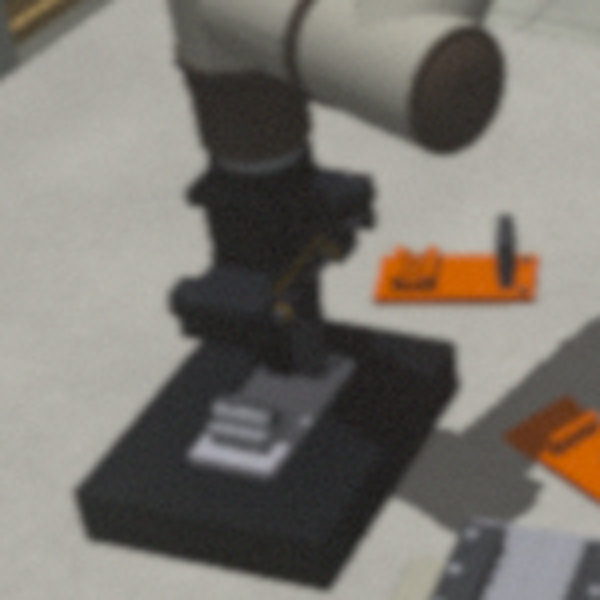

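The slide rests flat on the granite, with the bushing at crop (245,415), and the fingers are open and force-free. Now retreating straight up, then aside to check.

```bash
python3 -m inch '[{"grip":5,"tx":0,"ty":0,"tz":-0.5,"rx":0,"ry":0,"rz":0},{"grip":5,"tx":0,"ty":0,"tz":-1.5,"rx":0,"ry":0,"rz":0},{"grip":5,"tx":0,"ty":0,"tz":-2.5,"rx":0,"ry":0,"rz":0},{"grip":5,"tx":0,"ty":0,"tz":-4,"rx":0,"ry":0,"rz":0},{"grip":5,"tx":0,"ty":0,"tz":-5,"rx":0,"ry":0,"rz":0}]' 12
python3 -m inch '[{"grip":5,"tx":-4,"ty":0,"tz":-4,"rx":0,"ry":0,"rz":0},{"grip":5,"tx":-6,"ty":0,"tz":-2,"rx":0,"ry":0,"rz":0},{"grip":5,"tx":-6,"ty":0,"tz":0,"rx":0,"ry":0,"rz":0},{"grip":5,"tx":-6,"ty":0,"tz":0,"rx":0,"ry":0,"rz":0},{"grip":5,"tx":-4,"ty":0,"tz":0,"rx":0,"ry":0,"rz":0}]' 12
python3 -m inch '[{"grip":5,"tx":-4,"ty":0,"tz":0,"rx":0,"ry":0,"rz":0},{"grip":5,"tx":-2,"ty":0,"tz":0,"rx":0,"ry":0,"rz":0},{"grip":5,"tx":0,"ty":0,"tz":0,"rx":0,"ry":0,"rz":0},{"grip":5,"tx":0,"ty":0,"tz":0,"rx":0,"ry":0,"rz":0},{"grip":5,"tx":0,"ty":0,"tz":0,"rx":0,"ry":0,"rz":0}]' 12
python3 - <<'E'
from h import *
rel()
for c in("side","top"):
    im=bot.snapshot(c);o=(70,110,150,130,4) if c=="side" else (320,140,110,120,5)
    cv2.imwrite(f"pics/{c}7.png",cv2.resize(im[o[1]:o[1]+o[3],o[0]:o[0]+o[2]],None,fx=o[4],fy=o[4],interpolation=2)); cv2.imwrite(f"pics/{c}7f.png",im)
    for n in("slide","slide_tail","bushing","granite","pull_bar"):
        print(c,n,[np.round(p,4).tolist() for p,_ in places(c,n) if p[1]<-.15 and .35<p[0]<.58])
E
```

```text
clock: 19.82
position: [0.4183, -0.3009, 0.2309]
eef_rot: [0.735, -0.678, -0.0, 0.0]
contact_force: [0.5, -0.4, 0.3]
finger_gap: 0.573
clock: 20.45
position: [0.3972, -0.0408, 0.2904]
eef_rot: [0.736, -0.677, 0.001, -0.001]
contact_force: [1.3, -0.0, 0.1]
finger_gap: 0.576
clock: 21.08
position: [0.393, 0.0165, 0.289]
eef_rot: [0.735, -0.678, 0.0, -0.0]
contact_force: [-0.2, 0.4, -0.2]
finger_gap: 0.577
t 21.07 pos [0.393  0.0165 0.289 ] yawy -175.44 turn [-0.    -0.    -0.084] F [-0.2  0.4 -0.2] M [ 0.05 -0.02  0.03] gap 5.02
side slide [[0.4583, -0.3012, 0.045]]
side slide_tail [[0.5349, -0.2886, 0.0461]]
side bushing [[0.4985, -0.2918, 0.0818]]
side granite [[0.4623, -0.2998, 0.002]]
side pull_bar [[0.4199, -0.2992, 0.0957], [0.4976, -0.2951, 0.0825]]
top slide [[0.4655, -0.2932, 0.0521]]
top slide_tail [[0.5385, -0.2945, 0.0476]]
top bushing [[0.4985, -0.2969, 0.0789]]
top granite [[0.4626, -0.2983, -0.0042]]
top pull_bar [[0.4183, -0.2984, 0.0955], [0.5, -0.294, 0.0775]]
```

View pics/side7.png

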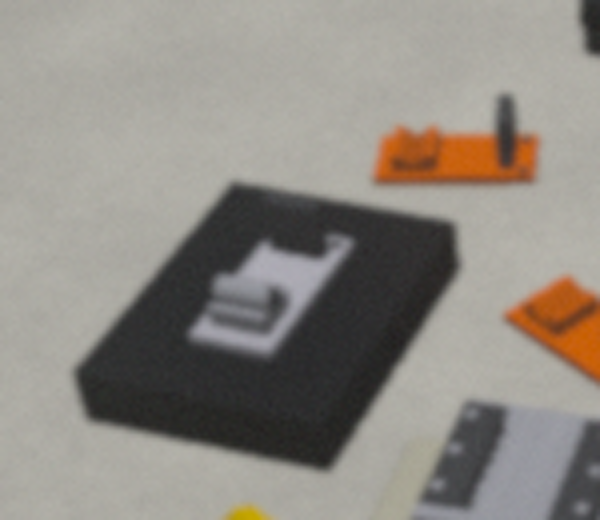

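View pics/top7f.png

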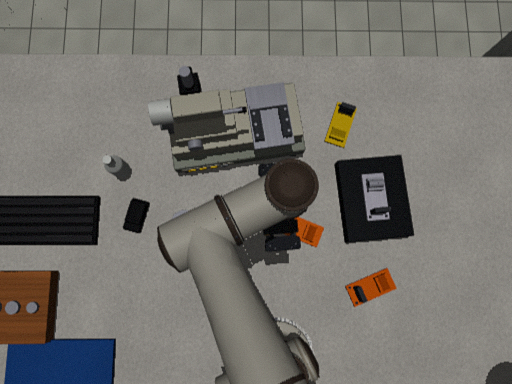

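The slide lies flat in the middle of the granite, at top (376,197), with the bushing in its V. The yellow and orange look-alikes and the bottle are where they were. Handing in.

```bash
python3 -c "
from station import bot
print(bot.job_done())"
```

```text
the job is handed in; nothing more can be done
None
```

The specimen slide is out of the guideway and lying flat on the middle of the black granite plate, released, with the bushing still in its V. I handed the job in at about 22 s of the 48 s allowed; no verdict was reported.

- **Pull:** I gripped the upright bar front to back at 50 N and drew the slide 120 mm straight out, level. The force stayed close to the slide's own weight, about 4–5 N, with almost no drag.
- **Set-down:** I lowered it in small steps and met the granite at the expected height. The support force was about 8–9 N, slightly more than the weight. I then opened the jaws slowly and withdrew straight up.
- **Last checks:** The two cameras put the slide's middle within about 6 mm of the plate's middle, close to what they can resolve. Its underside read 45–52 mm up, against 50 mm for the plate top, and the bushing was within about 3 mm of its place in the V. The gripper was force-free and clear of everything.
- **Other things on the bench:** In the last top picture the look-alikes, bottle and mouse are where they were. The arm hid the screwdriver and ring gauge there, so I did not re-check those two; the gripper never went lower than about 19 cm above the table near either of them.
- **Disagreements:** The networks also gave two false `pull_bar` reports at the bushing's position, which I ignored.

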